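# Let the forked bench arm out by one hole

## Robot

A 7-joint arm with a two-finger parallel gripper is mounted at the origin on a cart in front of the work surface, level with it; the furniture and walls round the work are solid. World frame = base frame: x ahead of the robot, y to its left, z up, the work surface at z = 0. Lengths are in m, angles in rad, forces in N, time in s.
With the tool pointing down it reaches from about 0.4 to 0.85 m from the base axis. Payload 4.5 kg.
Tool frame: the origin (TCP) lies on the centre line of the jaws, within the pads' length; the fingertips stand 25 mm ahead of it and the grasp point (between the pads) lies 6 mm ahead of it; z points along the fingers, y is the line along which they close (so a half turn about z gives the same grasp; the last joint's range is limited). The gripper opens to 88 mm and grips with 3 to 60 N. Pads are 18 mm wide; open, the fingers measure 123 mm over their backs; the gripper's body (75 mm by 187 mm) begins 45 mm behind the grasp point.
Start: joints at [1.368, 0.689, -0.195, 1.565, 0.157, 0.902, -0.215], TCP at [0.147, -0.608, 0.264] pointing down, gripper open.
Joint ranges: [-3.01, 3.01], [-0.46, 2.08], [-1.47, 1.51], [0.13, 2.56], [-1, 4.14], [0.04, 2.09], [-2.66, 2.66]. Speed limits (rad/s): [2.57, 2.57, 3.14, 3.14, 3.14, 3.14, 3.14].

## Interface

Orientations are given as a unit quaternion [w, x, y, z].
In Python, from bench import get_state, snapshot, hand_in gives the robot as it stands. The module is installed in compiled form; this text tells all that it offers.
- The arm moves only by the shell command python3 -m crank 'ROWS' [FORCE]. ROWS is JSON, a list of rows, each an object with "fingers": the gripper's target within -1 to 1 (fully open at 1, half-way at 0, shut at -1); "travel": the shift along the tool's x, y, z in mm, a list of three; "spin": the turn about the tool's z in degrees. In form: [{"fingers": fingers, "travel": [tx, ty, tz], "spin": spin}, ...]. A call has 1 to 12 rows; each row is the pose to reach, as a shift and turn from the pose commanded when the call began, along the tool's axes at that moment; what a row does not reach only later rows make up. A row lasts 1/10 s, in which the tool goes at most 50 mm and 8.59 degrees, less where a joint would pass 70% of its speed; a pose out of reach is approached as far as the arm can. A call with a gripper value outside its range is refused whole. The fingers move at their own pace and stop on an object; FORCE is the grip in N (left out, the last holds). Time passes only in rows, so rows that repeat a pose let the fingers close. It gives the time, the measured TCP pose, the force, the opening and the grip force at its end, in the units of the state.
- get_state(): the state, without advancing time (a new reading comes with each control period).
- snapshot(name): name is "side" or "top" or "wrist"; returns a dict with "color" (384x512x3 uint8, red, green, blue), "vertical_fov" (degrees; the focal length in pixels is half the picture's height over the tangent of half this angle, whatever the lens; pixels are square), "cx", "cy" (the principal point, pixels), "xyz" and "attitude" of the camera in the world. Camera axes: x right, y down, z forward; pixel columns grow to the right and rows downward; lengths in m; the calibration is good to about 2 mm. A picture is of the moment at which its call begins. There is no depth.
- hand_in(): hands the job in; it is judged then, once.
The state is a dict: "time_s": time; "joint_positions": joint angles; "joint_vel": joint speeds; "joint_efforts": joint torques, N m; "tcp_pos": TCP position; "tcp_rot": TCP orientation; "wrist_force": force on the tool from outside, world axes, zero at the start; "ft_torque": the same for the moment, N m; "finger_gap": finger opening in m; "grasp_force": force on a finger pad.
Only numpy, scipy, OpenCV 4.12 (cv2) and the standard library are available. Lean on these libraries where they do the work, as an engineer would, in place of code of your own. Each camera call takes 0.05 s, during which the arm holds its last target. There are 200 camera calls.

## Task

A longer chassis has to sit on the bench, so let out the telescopic arm that ends in the two-pronged fork by exactly one hole: squeeze its two spring buttons flush into the sides of the tube, slide the tube outward (towards the fork end) to the next pair of holes so that both buttons click out again, and let go. Leave the other arm, the one with the round rubber pad, at its setting.

Things in the scene. Friction and masses are not known exactly. Their poses are not given: they have to be found in the camera images.
- fork_stand: Fixed stand of the arm that ends in a steel fork (prongs to 78 mm high). Origin on the bench (z = 0) below the midpoint of its two buttons; x = slide direction, outward to the fork; y = across, to the left button. Base 190 x 64 x 8 mm, x = -130 to 60; rear post 70 mm high at x = -117. Jaws squeeze across y at x = 0, 45 mm up, with 25 to 40 N, then carry the tube along x with the same grip.
- fork_tube (a joint): How far its tube is out (m), along stand +x: 0 at first, 0.04 at the next holes, 0.08 at the last. Aluminium tube 150 mm long, 30 wide, z = 25 to 65 mm; at 0 it spans x = -100 to 50, the fork to 65. 15 mm holes in both sides, 40 mm apart. Starting the slide takes 10 to 20 N; at the next holes the buttons pop out and lock it, drawing it in from about 4 mm. Play 1.5 mm.
- fork_button_left (a joint): How far the left domed steel button is pressed (m): 0 out, 0.007 flush with the tube's side, 0.009 under its wall. 12 mm diameter, axis along stand y at x = 0, 45 mm up, tip at y = 22 mm, 7 mm proud; the right one mirrors it (44 mm over both). About 4.3 N each at flush. They stay put while the tube slides past; its wall then keeps them in.
- pad_tube (a joint): How far the other stand's tube is out (m), 0 at the start; to be left alone. That stand is alike and roughly parallel, 140 to 260 mm nearer to or farther from the robot, but its tube ends in a round black rubber pad 48 mm in diameter.

How it is judged:
By the outcome, as a careful person would: the job done as asked, in the order asked, and still so for the second after the job is handed in, with the robot touching nothing.
It also fails if it takes over 40 s, if anything falls off the work surface, if the arm or the gripper's body presses on something with over 40 N, if the wrist force passes 120 N, or if a joint passes its speed limit or range.

## Working session

There is one attempt and no reset: what is moved stays moved. The work goes in short steps, Python scripts to look and compute and a shell command to move; the robot and the scene stay as the last step left them, time stands still between calls to the robot, and variables do not carry over. Pictures are saved under pics/ and viewed, at most 10 in all, crops included, and the job is handed in when it is done.

```bash
mkdir -p pics; python3 - <<'E'
from bench import *
import cv2,json
s=get_state();print({k:s[k] for k in("time_s","tcp_pos","tcp_rot","wrist_force","finger_gap")})
for n in("side","top"):
    d=snapshot(n);cv2.imwrite(f"pics/{n}0.png",d["color"][:,:,::-1])
    print(n,{k:v for k,v in d.items() if k!="color"})
E
```

```text
{'time_s': 0.0, 'tcp_pos': array([ 0.14643104, -0.60699357,  0.26292353]), 'tcp_rot': array([-8.99124549e-04,  9.92993275e-01,  1.18167303e-01, -1.88433548e-04]), 'wrist_force': array([-0.62929718, -0.17249039,  0.48783779]), 'finger_gap': 0.0880672009470323}
side {'vertical_fov': 52.63889776872064, 'cx': 254.8835789816125, 'cy': 196.06532136358211, 'xyz': array([0.38224859, 0.57430216, 0.57559312]), 'attitude': array([ 0.0643816 , -0.13031254,  0.88725652, -0.43777793])}
top {'vertical_fov': 56.85241735874744, 'cx': 252.02631234209352, 'cy': 191.56700519157044, 'xyz': array([ 0.45226445, -0.06933183,  0.86977854]), 'attitude': array([-0.04475591,  0.7144976 , -0.69630277,  0.05150279])}
```

View pics/side0.png

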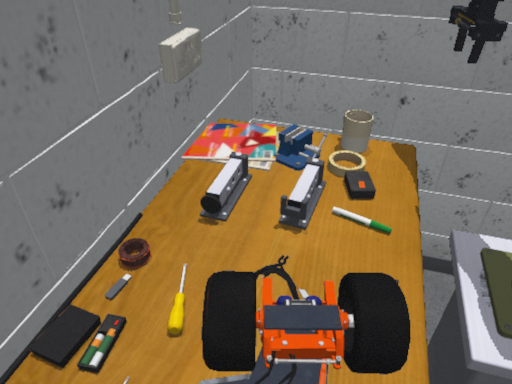

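View pics/top0.png

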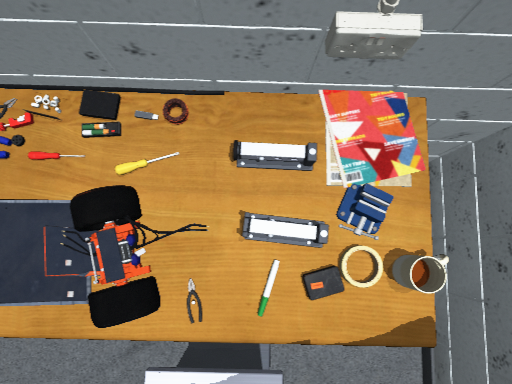

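The side view shows the round pad on the left (farther) arm at about (210,205), and the fork arm on the right at about (292,210). In the top view the fork arm is the lower one, spanning (243,215) to (328,240), and points left (+y). I'll enlarge it in both views.

```bash
cat > h.py <<'E'
import numpy as np,cv2
from scipy.spatial.transform import Rotation as R
from bench import *
def f(d): return 192/np.tan(np.radians(d["vertical_fov"])/2)
def rot(q): return R.from_quat(np.roll(q,-1)).as_matrix()
def ray(d,u,v,z):
    r=rot(d["attitude"])@[(u-d["cx"])/f(d),(v-d["cy"])/f(d),1]
    return d["xyz"]+r*(z-d["xyz"][2])/r[2]
def proj(d,P):
    c=(np.asarray(P)-d["xyz"])@rot(d["attitude"]); return np.c_[c[:,0]/c[:,2]*f(d)+d["cx"],c[:,1]/c[:,2]*f(d)+d["cy"]]
E
python3 - <<'E'
import cv2,numpy as np
t=cv2.imread("pics/top0.png")[195:260,230:340];s=cv2.imread("pics/side0.png")[155:230,270:340]
a=cv2.resize(t,None,fx=7,fy=7,interpolation=cv2.INTER_CUBIC)
b=cv2.resize(s,None,fx=8,fy=8,interpolation=cv2.INTER_CUBIC)
cv2.imwrite("pics/tc.png",a);cv2.imwrite("pics/sc.png",b)
E
```

```text
(no output)
```

View pics/tc.png

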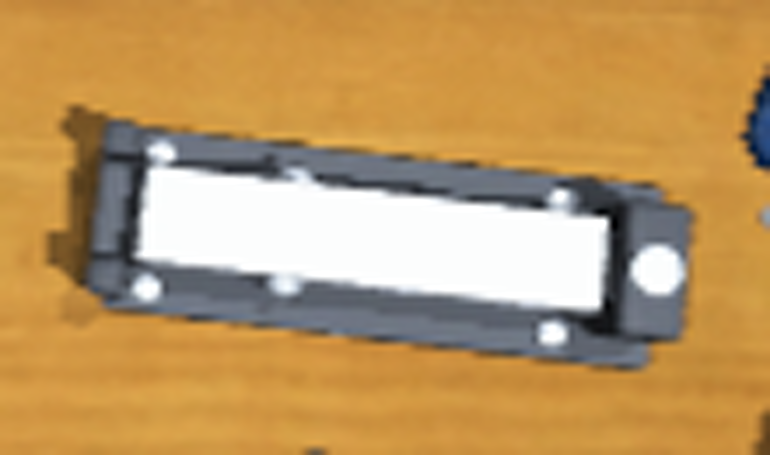

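View pics/sc.png

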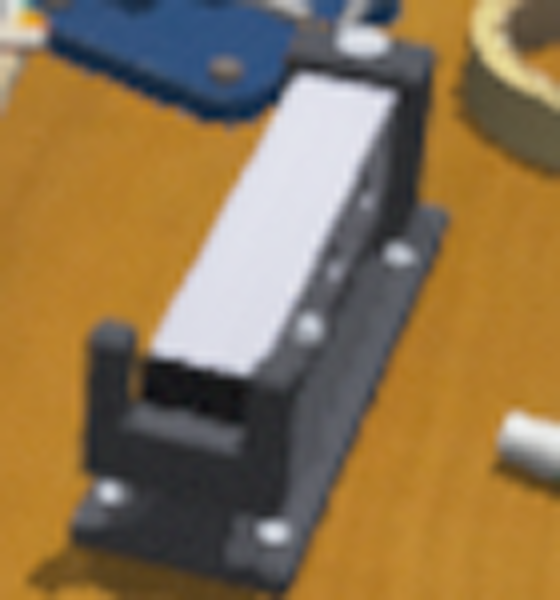

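The crops confirm a two-pronged fork on the nearer arm. In the top crop, the tube-top corners are (148,167), (135,260), (608,215) and (602,312), and the buttons are at (298,175) and (285,283). In the side crop, the near-side button is at (310,327).

```bash
python3 - <<'E'
from h import *
from scipy.optimize import least_squares as ls
d=snapshot("top");s=snapshot("side")
px=lambda l,f,o:np.array([[o[0]+(u+.5)/f-.5,o[1]+(v+.5)/f-.5] for u,v in l])
c=px([(148,167),(135,260),(608,215),(602,312)],7,(230,195))
b=px([(298,175),(285,283)],7,(230,195))
cs=px([(152,360),(255,376),(300,73),(397,95),(312,325)],8,(270,155))
# stand +x toward +y world; stand y (left) = -x world. image up = +x world = stand right
L=np.array([[.05,-.015,.065],[.05,.015,.065],[-.1,-.015,.065],[-.1,.015,.065]])
def W(p,l): 
    a=p[2];x=np.array([np.cos(a),np.sin(a),0]);y=np.array([-np.sin(a),np.cos(a),0]);l=np.array(l)
    return np.array([p[0],p[1],0])+l[:,:1]*x+l[:,1:2]*y+l[:,2:]*[0,0,1]
B=[[0,-.0205,.045],[0,.0205,.045]]
rt=lambda p:np.r_[proj(d,W(p,L))-c,(proj(d,W(p,B))-b)]
rs=lambda p:(proj(s,W(p,np.r_[L,[[0,.0205,.045]]]))-cs)
for n,fn in(("top",rt),("side",rs),("both",lambda p:np.r_[rt(p),rs(p)])):
    r=ls(lambda p:fn(p).ravel(),[.45,-.1,1.5]);print(n,r.x.round(4),np.degrees(r.x[2]).round(2));print(fn(r.x).round(1).tolist())
p=r.x
st=get_state();T=rot(st["tcp_rot"]);print("T\n",T.round(4))
g=np.array([p[0],p[1],.045]) # grasp pt
tcp=g+[0,0,.006]
print("tcp goal",tcp,"travel mm",(T.T@(tcp-st["tcp_pos"])*1e3).round(1))
yaw=np.degrees(np.arctan2(T[1,0],T[0,0]));print("tool x yaw",yaw)
E
```

```text
top [ 0.4825 -0.1225  1.4869] 85.19
[[-0.1, -0.2], [0.3, -0.2], [-0.0, 0.2], [-0.3, -0.4], [0.0, -0.8], [0.1, 1.4]]
side [ 0.4841 -0.1238  1.4847] 85.06
[[-0.6, -0.9], [0.1, 0.3], [-0.2, -0.3], [-0.2, -0.5], [0.9, 1.3]]
both [ 0.4832 -0.1228  1.4856] 85.12
[[0.0, -0.5], [0.4, -0.6], [0.1, -0.0], [-0.2, -0.6], [0.2, -1.1], [0.2, 1.1], [-0.3, -0.6], [0.4, 0.6], [0.1, -0.0], [0.0, -0.3], [1.2, 1.7]]
T
 [[ 9.721e-01  2.346e-01 -3.000e-04]
 [ 2.346e-01 -9.721e-01  1.100e-03]
 [-1.000e-04 -1.100e-03 -1.000e+00]]
tcp goal [ 0.48315716 -0.12275402  0.051     ] travel mm [ 440.9 -391.7  212.6]
tool x yaw 13.567541225468668
```

```bash
python3 -m crank '[{"fingers":1,"travel":[441,-392,90],"spin":-71.5},{"fingers":1,"travel":[441,-392,90],"spin":-71.5},{"fingers":1,"travel":[441,-392,90],"spin":-71.5},{"fingers":1,"travel":[441,-392,90],"spin":-71.5},{"fingers":1,"travel":[441,-392,90],"spin":-71.5},{"fingers":1,"travel":[441,-392,90],"spin":-71.5},{"fingers":1,"travel":[441,-392,90],"spin":-71.5},{"fingers":1,"travel":[441,-392,90],"spin":-71.5},{"fingers":1,"travel":[441,-392,90],"spin":-71.5},{"fingers":1,"travel":[441,-392,90],"spin":-71.5},{"fingers":1,"travel":[441,-392,90],"spin":-71.5},{"fingers":1,"travel":[441,-392,90],"spin":-71.5}]' 30
```

```text
time_s: 1.4
tcp_pos: [0.4846, -0.121, 0.1734]
tcp_rot: [0.0, 0.737, 0.676, 0.0]
wrist_force: [1.2, -0.5, 0.1]
finger_gap: 0.0883
grasp_force: 0.0
```

```bash
python3 - <<'E'
from h import *
d=snapshot("wrist");cv2.imwrite("pics/w0.png",d["color"][:,:,::-1]);print({k:v for k,v in d.items() if k!="color"})
p=np.array([.4832,-.1228,1.4856])
a=p[2];x=np.array([np.cos(a),np.sin(a),0]);y=np.array([-np.sin(a),np.cos(a),0])
P=lambda X,Y,Z:np.r_[p[:2],0]+X*x+Y*y+Z*np.array([0,0,1])
print(proj(d,[P(.05,-.015,.065),P(.05,.015,.065),P(-.1,-.015,.065),P(-.1,.015,.065),P(0,-.022,.045),P(0,.022,.045)]).round(1).tolist())
s=get_state();T=rot(s["tcp_rot"]);print(s["tcp_pos"],np.degrees(np.arctan2(T[1,0],T[0,0])))
E
```

```text
{'vertical_fov': 67.5384352945815, 'cx': 253.45246874562346, 'cy': 188.7124264028944, 'xyz': array([ 0.49087473, -0.04306193,  0.29412576]), 'attitude': array([ 0.15269058,  0.98736526, -0.04192928, -0.00611333])}
[[271.1, 137.6], [233.2, 137.6], [268.1, 296.6], [236.5, 296.6], [276.4, 189.9], [228.1, 189.9]]
[ 0.49040918 -0.11131718  0.17332043] 85.78122052764598
```

View pics/w0.png

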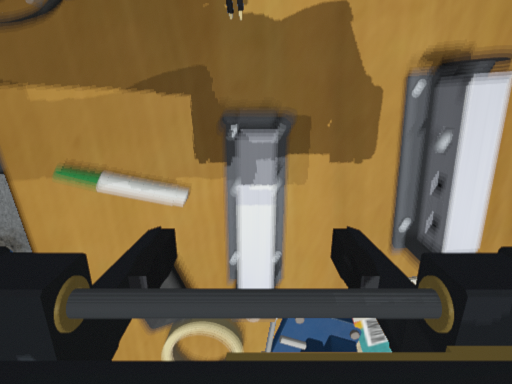

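The frame is motion-blurred because the arm was still settling: tube top edges at about u 237–277, buttons near v 187. I'll take a still one.

```bash
python3 -m crank '[{"fingers":1,"travel":[0,0,0],"spin":0},{"fingers":1,"travel":[0,0,0],"spin":0},{"fingers":1,"travel":[0,0,0],"spin":0}]'; python3 - <<'E'
from h import *
d=snapshot("wrist");cv2.imwrite("pics/w1.png",cv2.resize(d["color"][100:300,190:350,::-1],None,fx=3,fy=3,interpolation=cv2.INTER_CUBIC));np.savez("w1",**d)
p=np.array([.4832,-.1228,1.4856])
a=p[2];x=np.array([np.cos(a),np.sin(a),0]);y=np.array([-np.sin(a),np.cos(a),0])
P=lambda X,Y,Z:np.r_[p[:2],0]+X*x+Y*y+Z*np.array([0,0,1])
print((3*(proj(d,[P(.05,-.015,.065),P(.05,.015,.065),P(-.1,-.015,.065),P(-.1,.015,.065),P(0,-.022,.045),P(0,.022,.045)])-[190,100])+1).round(1).tolist())
s=get_state();T=rot(s["tcp_rot"]);print(s["tcp_pos"],np.degrees(np.arctan2(T[1,0],T[0,0])))
E
```

```text
time_s: 1.75
tcp_pos: [0.4824, -0.1249, 0.1737]
tcp_rot: [0.0, 0.738, 0.675, -0.001]
wrist_force: [-0.1, -1.3, -0.1]
finger_gap: 0.0882
grasp_force: 0.0
[[251.5, 97.4], [137.4, 97.8], [242.8, 578.6], [147.8, 578.8], [267.2, 257.0], [121.9, 257.4]]
[ 0.48243145 -0.12488848  0.17377935] 84.8940120096818
```

View pics/w1.png

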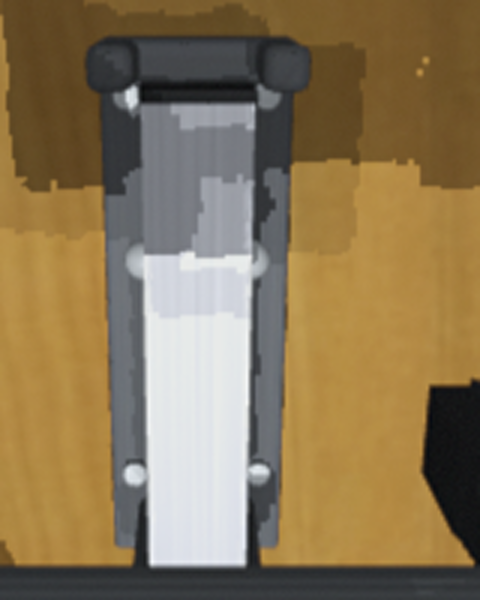

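The still view is sharp. The fork prongs are at (112,65) and (285,65), the tube front corners at (141,101) and (256,101), and the buttons at (133,262) and (262,262). That is about 1 mm from the prediction, so I'm descending with a small correction.

```bash
python3 -m crank '[{"fingers":1,"travel":[1.5,1.5,30],"spin":0},{"fingers":1,"travel":[1.5,1.5,60],"spin":0},{"fingers":1,"travel":[1.5,1.5,90],"spin":0},{"fingers":1,"travel":[1.5,1.5,110],"spin":0},{"fingers":1,"travel":[1.5,1.5,123],"spin":0},{"fingers":1,"travel":[1.5,1.5,123],"spin":0},{"fingers":1,"travel":[1.5,1.5,123],"spin":0},{"fingers":1,"travel":[1.5,1.5,123],"spin":0},{"fingers":1,"travel":[1.5,1.5,123],"spin":0}]'; python3 - <<'E'
from h import *
s=get_state();T=rot(s["tcp_rot"]);print(s["tcp_pos"],np.degrees(np.arctan2(T[1,0],T[0,0])),T[:,2])
E
```

```text
time_s: 2.7
tcp_pos: [0.4854, -0.1221, 0.0516]
tcp_rot: [0.001, 0.737, 0.676, 0.001]
wrist_force: [0.1, 0.3, 0.6]
finger_gap: 0.0881
grasp_force: 0.0
[ 0.48541758 -0.12213457  0.05158498] 85.02361561498785 [ 1.60570263e-03 -2.14899496e-04 -9.99998688e-01]
```

```bash
python3 -m crank '[{"fingers":1,"travel":[-1,-1,0],"spin":0},{"fingers":-1,"travel":[-1,-1,0],"spin":0},{"fingers":-1,"travel":[-1,-1,0],"spin":0},{"fingers":-1,"travel":[-1,-1,0],"spin":0},{"fingers":-1,"travel":[-1,-1,0],"spin":0},{"fingers":-1,"travel":[-1,-1,0],"spin":0},{"fingers":-1,"travel":[-1,-1,0],"spin":0},{"fingers":-1,"travel":[-1,-1,0],"spin":0},{"fingers":-1,"travel":[-1,-1,0],"spin":0},{"fingers":-1,"travel":[-1,-1,0],"spin":0}]' 34
```

```text
time_s: 3.7
tcp_pos: [0.4842, -0.1226, 0.0508]
tcp_rot: [0.0, 0.737, 0.676, 0.0]
wrist_force: [0.4, 0.3, 0.2]
finger_gap: 0.0299
grasp_force: 33.9
```

The gap is 29.9 mm, so both buttons are flush and the pads are on the tube. Next I slide it outward.

```bash
python3 -m crank '[{"fingers":-1,"travel":[4,0,0],"spin":0},{"fingers":-1,"travel":[8,0,0],"spin":0},{"fingers":-1,"travel":[12,0,0],"spin":0},{"fingers":-1,"travel":[16,0,0],"spin":0},{"fingers":-1,"travel":[20,0,0],"spin":0},{"fingers":-1,"travel":[24,0,0],"spin":0}]'
```

```text
time_s: 4.3
tcp_pos: [0.4859, -0.1025, 0.0508]
tcp_rot: [0.002, 0.738, 0.675, -0.002]
wrist_force: [1.1, -8.2, -1.4]
finger_gap: 0.0296
grasp_force: 34.0
```

```bash
python3 -m crank '[{"fingers":-1,"travel":[4,0,0],"spin":0},{"fingers":-1,"travel":[8,0,0],"spin":0},{"fingers":-1,"travel":[12,0,0],"spin":0},{"fingers":-1,"travel":[15,0,0],"spin":0},{"fingers":-1,"travel":[16,0,0],"spin":0},{"fingers":-1,"travel":[16,0,0],"spin":0},{"fingers":-1,"travel":[16,0,0],"spin":0},{"fingers":-1,"travel":[16,0,0],"spin":0}]'; python3 - <<'E'
from h import *
t=snapshot("top")["color"][195:260,215:340,::-1];s=snapshot("side")["color"][155:240,270:350,::-1]
a=cv2.resize(t,(625,325),interpolation=cv2.INTER_CUBIC)
cv2.imwrite("pics/t2.png",a);cv2.imwrite("pics/s2.png",cv2.resize(s,None,fx=7,fy=7,interpolation=cv2.INTER_CUBIC))
s=get_state();print(s["tcp_pos"],s["wrist_force"])
E
```

```text
time_s: 5.1
tcp_pos: [0.4877, -0.0821, 0.0508]
tcp_rot: [-0.0, 0.737, 0.676, 0.001]
wrist_force: [2.2, 1.7, 0.3]
finger_gap: 0.0296
grasp_force: 34.0
[ 0.48771538 -0.08234537  0.05076334] [ 1.83162392 -0.4981281   0.84542648]
```

View pics/s2.png

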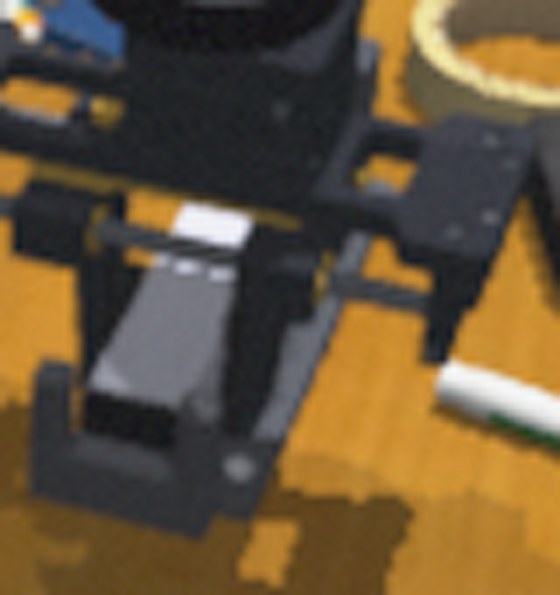

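The fork has moved out with the grip (TCP travelled about 40 mm, residual force near 0). Now I release, rise and check the buttons.

```bash
python3 -m crank '[{"fingers":1,"travel":[0,0,0],"spin":0},{"fingers":1,"travel":[0,0,0],"spin":0},{"fingers":1,"travel":[0,0,0],"spin":0},{"fingers":1,"travel":[0,0,0],"spin":0},{"fingers":1,"travel":[0,0,-30],"spin":0},{"fingers":1,"travel":[0,0,-70],"spin":0},{"fingers":1,"travel":[0,0,-110],"spin":0},{"fingers":1,"travel":[0,0,-125],"spin":0},{"fingers":1,"travel":[0,0,-125],"spin":0},{"fingers":1,"travel":[0,0,-125],"spin":0},{"fingers":1,"travel":[0,0,-125],"spin":0},{"fingers":1,"travel":[0,0,-125],"spin":0}]'; python3 - <<'E'
from h import *
d=snapshot("wrist");cv2.imwrite("pics/w3.png",cv2.resize(d["color"][80:280,190:350,::-1],None,fx=3,fy=3,interpolation=cv2.INTER_CUBIC))
for k in (0,.04):
  p=np.array([.4840,-.1235,1.4856])
  a=p[2];x=np.array([np.cos(a),np.sin(a),0]);y=np.array([-np.sin(a),np.cos(a),0])
  P=lambda X,Y,Z:np.r_[p[:2],0]+X*x+Y*y+Z*np.array([0,0,1])
  print((3*(proj(d,[P(.05+k,-.015,.065),P(.05+k,.015,.065),P(0,-.022,.045),P(0,.022,.045)])-[190,80])+1).round(1).tolist())
E
```

```text
time_s: 6.4
tcp_pos: [0.4866, -0.0827, 0.1745]
tcp_rot: [-0.001, 0.737, 0.676, -0.001]
wrist_force: [-0.2, -0.2, 0.6]
finger_gap: 0.0883
grasp_force: 0.0
[[250.0, 313.9], [142.5, 313.8], [264.8, 446.2], [126.7, 446.1]]
[[253.2, 169.3], [139.9, 169.2], [264.8, 446.2], [126.7, 446.1]]
```

View pics/w3.png

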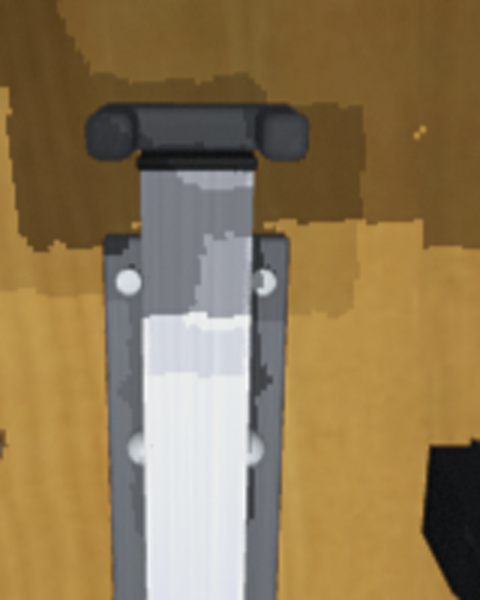

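The tube front edge is at row 170 against a predicted 169 for exactly +40 mm. Both buttons stand proud again, with tips at columns 128 and 264 (predicted 127 and 265), and the gripper is clear. The job can be handed in.

```bash
python3 -c "from bench import *;print(hand_in())"
```

```text
the job is handed in; nothing more can be done
None
```

The fork arm is let out by exactly one hole (40 mm), both its buttons have clicked out again, the pad arm was not touched, and the job is handed in.

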